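# Tip two specimen pucks from a sliding trough into their cell of the tray

## Task

Sort the two round specimen pucks that lie in the tipping trough into the cell of the white tray that already holds a specimen puck: slide the trough along its rail until it faces that cell, then swing its knob over towards the tray so that both pucks slide out into it, and let the trough swing back level. Do not touch the pucks with the gripper, keep the ring and the block in their own cells, and leave the beaker and the jar standing where they are.

Things in the scene. Friction and masses are not known exactly. Their poses are not given: they have to be found in the camera images.
- station: Fixed base of the tipping station: aluminium plate 70 x 360 x 8 mm carrying a steel rail along its y axis. Origin: under the middle of the rail, on the bench. Its x axis points level across the rail towards the tray, z up. Place and heading differ from start to start.
- carriage (a joint): Position of the grey carriage along the rail, m: 0 = parked at the station's +y end, where it always starts; grows as it slides towards station -y, up to 0.260. At value s the carriage and its trough are centred at station y = 0.130 - s. About 1.5 N of friction; it stays where it is left.
- trough (a joint): Tilt of the steel trough, rad: 0 = level; grows as the spout dips towards the tray, to its stop at 0.95. Hinge along station y at station x = 0.030, z = 0.110. Needs about 1 N at the knob; let go, it falls back level. Channel 103 mm long, 38 mm wide inside, walls 20 mm, open towards the tray, floor 115 mm above the bench. Pucks are surely out after a second at the stop.
- knob (a point): Centre of the black ball knob, 26 mm across, on the trough's wire bail, 175 mm from the hinge. Trough level: it leans back from the tray, at station x = -0.061, z = 0.259; at the stop x = 0.098, z = 0.271; highest between, z = 0.285. Stem 8 mm; the bail's cross wire, 47 mm wide, lies 45 mm nearer the hinge. Pinch, cage or push it; it moves the carriage and the tilt.
- spout (a point): Middle of the trough's open end, on its floor, with the trough level (station x = 0.070); this point rides on the carriage and does not dip with the trough. At full tilt the open end stands at station x = 0.057, z = 0.080, above the tray's near wall.
- tray: Fixed white tray along the rail, 90 (x) x 220 (y) mm, walls and floor 4 mm; near wall 45 mm high, dividers and end walls 70 mm, far (+x) wall 84 mm. Origin: middle of its underside; axes parallel to the station's. Three cells in a row along y, each 82 x 68 mm inside, centred at tray y = -0.072, 0 and +0.072. Its place along the rail differs from start to start.
- puck_large: Mounted specimen puck in the trough, cylinder 30 mm in diameter, 20 mm high, behind the small one. Origin: centre of its underside as it stands.
- puck_small: Mounted specimen puck in the trough, cylinder 25 mm in diameter, 16 mm high, nearer the spout. Origin: centre of its underside as it stands.
- cell_puck: Mounted specimen puck that already lies in one cell of the tray and marks the wanted cell: solid cylinder 25 mm in diameter, 16 mm high. Origin: centre of its underside. Which cell holds it differs from start to start.
- cell_ring: Cut steel tube ring in another cell: 41 mm outside, open bore, 16 mm high. Origin: centre of its underside.
- cell_block: Aluminium block with a drilled hole in the remaining cell: 32 x 44 x 22 mm. Origin: centre of its underside.
- beaker: Empty clear beaker, 52 mm wide, 66 mm high, on the bench to the left of the station. Bystander. Origin: centre of its underside.
- jar: Round jar with a lid, 47 mm wide, 36 mm high, on the bench to the left of the station. Bystander. Origin: centre of its underside.
Not all that is in view belongs to the job. Leave any yellow look-alike of the puck_large alone.

How it is judged:
By the outcome, as a careful person would: the job done as asked, in the order asked, and still so for the second after the job is handed in, with the robot touching nothing.
It also fails if it takes over 51 s, if anything falls off the work surface, if the arm or the gripper's body presses on something with over 40 N, if the wrist force passes 120 N, or if a joint passes its speed limit or range.

## Robot

A 6-joint arm with a two-finger parallel gripper is mounted at the origin on a cart in front of the work surface, level with it; the furniture and walls round the work are solid. World frame = base frame: x ahead of the robot, y to its left, z up, the work surface at z = 0. Lengths are in m, angles in rad, forces in N, time in s.
With the tool pointing down it reaches from about 0.3 to 0.775 m from the base axis. Payload 14.6 kg.
Tool frame: the origin (TCP) lies at the very end of the fingers, on their centre line; the grasp point (between the pads) lies 19 mm behind it (arm.grip_point_offset is the distance from the TCP to the grasp point, in m); z points along the fingers, y is the line along which they close (so a half turn about z gives the same grasp; the last joint's range is limited). The gripper opens to 94 mm and grips with 3 to 60 N. Pads are 16 mm wide; open, the fingers measure 119 mm over their backs; the gripper's body (75 mm by 177 mm) begins 78 mm behind the grasp point.
Start: joints at [-1.257, 0.3, 1.521, -0, 1.321, -0.067], TCP at [0.204, -0.511, 0.205] pointing down, gripper open.
Joint ranges: [-3.03, 3.03], [-0.79, 2.21], [0.23, 2.52], [-1.04, 4.18], [0, 3.07], [-2.55, 2.55]. Speed limits (rad/s): [2.22, 2.22, 2.57, 3.14, 3.14, 3.14].

## Interface

Orientations are given as a 3x3 rotation matrix whose columns are the frame's x, y, z axes.
In Python, from plant import arm, camera, nets gives the robot as it stands. The module is installed in compiled form; this text tells all that it offers.
- The arm moves only by the shell command python3 -m jog 'ROWS' [FORCE]. ROWS is a JSON object of lists of equal length, an entry for each row: "offset": the shift along the tool's x, y, z as a fraction of full scale, a list of three; "angular": the turn, a rotation vector about the tool's x, y, z as a fraction of full scale, a list of three; "claw": the opening, from 0 (shut) to 1 (fully open). In form: {"offset": [[tx, ty, tz], ...], "angular": [[wx, wy, wz], ...], "claw": [claw, ...]}. A call has 1 to 5 rows; each row shifts and turns the commanded pose from where the row before left it, along the tool's axes as they then stand; what a row does not reach is not made up. Full scale, the value 1, is 100 cm for a shift and 0.12 rad for a turn. A row lasts 1/12 s, in which the tool goes at most 41.7 mm and 7.16 degrees, less where a joint would pass 70% of its speed; a pose out of reach is approached as far as the arm can. A call with a number of a shift or a turn outside -1 to 1 is refused whole. A call with a gripper value outside its range is refused whole. The fingers move at their own pace and stop on an object; FORCE is the grip in N (left out, the last holds). Time passes only in rows, so rows that do not move let the fingers close. It gives the time, the measured TCP pose, the force, the opening and the grip force at its end, in the units of the state.
- arm.state(): the state, without advancing time (a new reading comes with each control period).
- camera(name): name is "side" or "top" or "wrist"; returns a dict with "img" (480x640x3 uint8, red, green, blue), "fx", "fy", "cx", "cy" (pixels), "k1" (the pictures are not rectified: a ray, as slopes to the right and down, at radius r is drawn at 1 + k1 r^2 times it, then the intrinsics apply), "cam_to_world" (4x4, takes a point from camera to world coordinates); the wrist camera has in their place "T_tool_cam" (4x4, takes a point from camera to tool coordinates, whose origin is the TCP and whose axes are the flange's). Camera axes: x right, y down, z forward; pixel columns grow to the right and rows downward; lengths in m; the calibration is good to about 2 mm. A picture is of the moment at which its call begins: read the wrist's pose just before it. There is no depth.
- arm.sign_off(): hands the job in; it is judged then, once.
Trained networks look in the newest picture that a camera, given by its name, has taken for a name from the list of things; names that differ only in an ending like _2 or _b are one class to them, and where a whole thing is asked for, a point or a joint stands for the part that bears it (a point fixed in the world has none). Each returns a list of dicts, best first, with "conf" (0 to 1); they miss things now and then, are a little off and sometimes report something else, mostly with a low value. They report only what shows in the picture. A call takes as long as a camera call. They do not tell look-alikes from the thing itself.
- nets.look_for(camera, target): "at" ([x, y, z] in m, in the coordinates of the camera as it stood for that picture, good to about 4 mm: the middle of the surface that is visible of it).
- nets.silhouettes(camera, target): "pixels" (480x640 bool, what is visible of it).
- nets.landmark_of(camera, target): "at" ([x, y, z] in m, in the coordinates of the camera as it stood for that picture, good to about 4 mm: a listed point, or the origin of a listed thing).
The state is a dict: "time": time; "joint_positions": joint angles; "joint_vel": joint speeds; "effort": joint torques, N m; "position": TCP position; "tool_rot": TCP orientation; "force": force on the tool from outside, world axes, zero at the start; "ft_torque": the same for the moment, N m; "opening": finger opening in m; "finger_force": force on a finger pad.
Only numpy, scipy, OpenCV 4.12 (cv2) and the standard library are available. Lean on these libraries where they do the work, as an engineer would, in place of code of your own. Each camera call takes 0.05 s, during which the arm holds its last target. There are 200 camera calls.

## Working session

There is one attempt and no reset: what is moved stays moved. The work goes in short steps, Python scripts to look and compute and a shell command to move; the robot and the scene stay as the last step left them, time stands still between calls to the robot, and variables do not carry over. Pictures are saved under pics/ and viewed, at most 10 in all, crops included, and the job is handed in when it is done.

```bash
mkdir -p pics; cat > h.py <<'E'
import numpy as np, cv2
from plant import arm, camera, nets
def w(c,p): return (c["cam_to_world"]@np.r_[p,1])[:3]
def pix(c,P):
    p=np.linalg.inv(c["cam_to_world"])@np.r_[P,1]; a=p[:2]/p[2]; a=a*(1+c["k1"]*(a@a))
    return np.round([c["fx"]*a[0]+c["cx"],c["fy"]*a[1]+c["cy"]])
E
python3 - <<'E'
from h import *
for n in ("top","side"):
    c=camera(n); cv2.imwrite(f"pics/{n}0.png",c["img"][:,:,::-1])
    for t in "station knob spout tray carriage puck_large puck_small cell_puck cell_ring cell_block beaker jar".split():
        for d in nets.landmark_of(n,t)[:3]:
            P=w(c,d["at"]); print(n,t,round(d["conf"],2),P.round(3),pix(c,P))
s=arm.state(); print(s["time"],s["position"],s["tool_rot"],s["opening"])
E
```

```text
top station 0.69 [ 0.568  0.266 -0.001] [385. 247.]
top knob 0.88 [0.43  0.309 0.261] [375. 331.]
top spout 0.94 [0.515 0.407 0.115] [308. 274.]
top spout 0.63 [0.609 0.497 0.001] [261. 225.]
top spout 0.59 [ 0.568  0.267 -0.003] [385. 247.]
top tray 0.88 [0.655 0.32  0.002] [356. 200.]Traceback (most recent call last):
  File "<stdin>", line 5, in <module>
ValueError: it knows: beaker, cell_block, cell_puck, cell_ring, jar, knob, puck_large, puck_small, spout, station, tray
```

View pics/top0.png

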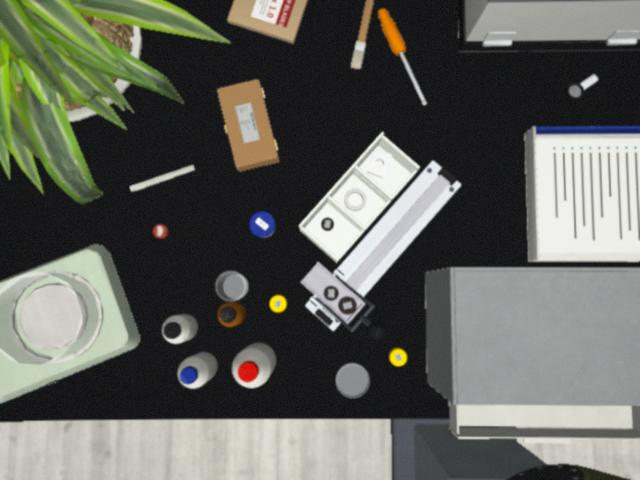

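The top view shows the tray with a puck in its lower-left cell (328,224), the ring in the middle cell (355,200) and the block in the upper-right cell (380,165). The trough with its two pucks is at (338,297), the knob at (375,331), and yellow look-alikes are at (278,303) and (398,357). The beaker is at (232,285).

```bash
python3 - <<'E'
from h import *
for n in ("top","side"):
    c=camera(n); cv2.imwrite(f"pics/{n}0.png",c["img"][:,:,::-1])
    for t in "station knob spout tray puck_large puck_small cell_puck cell_ring cell_block beaker jar".split():
        for d in nets.landmark_of(n,t)[:2]:
            P=w(c,d["at"]); print(n,t,round(d["conf"],2),P.round(3),pix(c,P))
s=arm.state(); print(s["time"],s["position"].round(3) if hasattr(s["position"],'round') else s["position"],np.round(s["tool_rot"],3).tolist(),s["opening"])
c=camera("top");cv2.imwrite("pics/crop.png",cv2.resize(c["img"][120:350,280:480,::-1],None,fx=2.6,fy=2.6,interpolation=2))
E
```

```text
top station 0.58 [ 0.57   0.265 -0.001] [386. 246.]
top knob 0.78 [0.428 0.309 0.262] [375. 333.]
top spout 0.62 [0.519 0.404 0.115] [310. 272.]
top tray 0.88 [0.652 0.321 0.003] [355. 202.]
top puck_large 0.75 [0.466 0.336 0.118] [351. 303.]
top puck_large 0.61 [ 0.369  0.247 -0.002] [397. 356.]
top puck_small 0.54 [0.481 0.372 0.114] [329. 295.]
top cell_puck 0.53 [0.612 0.376 0.007] [326. 223.]
top cell_ring 0.64 [0.653 0.326 0.006] [353. 201.]
top cell_block 0.94 [0.721 0.282 0.006] [376. 165.]
top beaker 0.75 [ 0.497  0.542 -0.006] [236. 285.]
top jar 0.71 [0.612 0.497 0.002] [261. 223.]
side station 0.76 [0.573 0.267 0.   ] [282. 348.]
side knob 0.75 [0.432 0.311 0.26 ] [244. 187.]
side spout 0.64 [0.519 0.406 0.12 ] [314. 254.]
side spout 0.35 [ 0.653  0.321 -0.005] [335. 356.]
side tray 0.6 [ 0.657  0.317 -0.003] [335. 358.]
side puck_large 0.49 [ 0.468  0.467 -0.004] [316. 287.]
side puck_large 0.44 [0.467 0.345 0.115] [273. 258.]
side puck_small 0.51 [0.488 0.374 0.115] [291. 256.]
side beaker 0.6 [ 0.502  0.542 -0.002] [351. 279.]
side jar 0.82 [ 0.613  0.493 -0.   ] [377. 308.]
1.45 [ 0.204 -0.511  0.205] [[0.928, 0.372, -0.0], [0.372, -0.928, 0.0], [0.0, -0.0, -1.0]] 0.09385121780526416
```

View pics/side0.png

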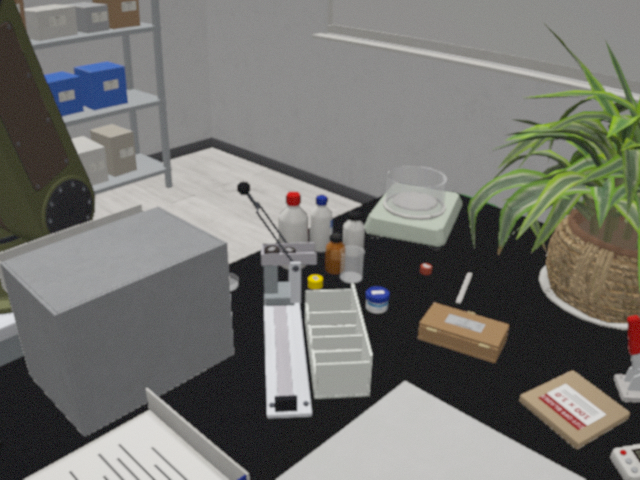

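View pics/crop.png

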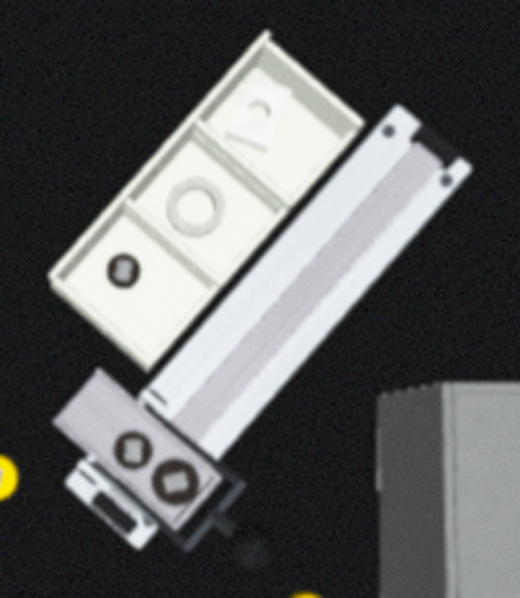

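The crop confirms it: a solid puck in the tray's +y end cell, the open ring in the middle cell and the drilled block in the far cell. The yellow discs on the bench are decoys. From the fit, the heading is about 48°, the wanted cell is at station y ≈ 0.045, and so s ≈ 0.085. I'll lift, turn so that tool x lies along station x, and travel high.

```bash
python3 -m jog '{"offset":[[0,0,-0.04],[0,0,-0.04],[0,0,-0.04],[0,0,-0.04],[0,0,-0.04]],"angular":[[0,0,-0.77],[0,0,-0.77],[0,0,-0.77],[0,0,-0.77],[0,0,-0.75]],"claw":[1,1,1,1,1]}' 10
python3 -m jog '{"offset":[[0.036,-0.009,-0.01],[0.036,-0.009,-0.01],[0.036,-0.009,-0.01],[0.036,-0.009,0],[0.036,-0.009,0]],"angular":[[0,0,0],[0,0,0],[0,0,0],[0,0,0],[0,0,0]],"claw":[1,1,1,1,1]}'
python3 - <<'E'
from h import *
s=arm.state();print(s["time"],np.round(s["position"],3),np.round(s["tool_rot"],3).tolist(),s["force"],np.round(s["joint_positions"],2))
# heading fit from pooled landmarks, box corner height
P=np.array([[.571,.266],[.430,.310],[.518,.4055]]);Q=np.array([[0,0],[-.061,.13],[.07,.13]])
p=P-P.mean(0);q=Q-Q.mean(0);th=np.arctan2((q[:,0]*p[:,1]-q[:,1]*p[:,0]).sum(),(p*q).sum());R=np.array([[np.cos(th),-np.sin(th)],[np.sin(th),np.cos(th)]])
o=P.mean(0)-R@Q.mean(0);print("heading",np.degrees(th),o,"res",P-(Q@R.T+o))
for T in [(.6545,.319),(.612,.376),(.653,.326),(.721,.282)]: print(((np.array(T)-o)@R).round(4))
E
```

```text
time: 1.92
position: [0.2042, -0.5101, 0.4076]
tool_rot: [[0.664, 0.748, 0.0], [0.748, -0.664, -0.0], [-0.0, 0.0, -1.0]]
force: [0.2, -0.7, 0.3]
opening: 0.0938
finger_force: 0.0
time: 2.33
position: [0.2914, -0.3449, 0.436]
tool_rot: [[0.667, 0.745, 0.001], [0.745, -0.667, -0.001], [-0.0, 0.001, -1.0]]
force: [0.8, -0.3, 0.5]
opening: 0.094
finger_force: 0.0
2.3333 [ 0.291 -0.345  0.436] [[0.667, 0.745, 0.001], [0.745, -0.667, -0.001], [-0.0, 0.001, -1.0]] [ 0.78099234 -0.27360393  0.49146055] [-0.95  0.01  1.33  0.    1.8  -0.22]
heading 48.05261839900394 [0.5687871  0.26700324] res [[ 0.0022129  -0.00100324]
 [-0.00132311  0.00146784]
 [-0.00088978 -0.00046459]]
[ 0.096 -0.029]
[0.11   0.0407]
[ 0.1002 -0.0232]
[ 0.1129 -0.1032]
```

```bash
python3 -m jog '{"offset":[[0.036,-0.009,0],[0.036,-0.009,0],[0.036,-0.009,0],[0.036,-0.009,0],[0.036,-0.009,0]],"angular":[[0,0,0],[0,0,0],[0,0,0],[0,0,0],[0,0,0]],"claw":[1,1,1,1,1]}'
python3 -m jog '{"offset":[[0.036,-0.009,0],[0.036,-0.009,0],[0.036,-0.009,0],[0.036,-0.009,0],[0.026,-0.026,0]],"angular":[[0,0,0],[0,0,0],[0,0,0],[0,0,0],[0,0,0]],"claw":[1,1,1,1,1]}'
python3 -m jog '{"offset":[[0.026,-0.026,0],[0.026,-0.026,0],[0.026,-0.026,0],[0.026,-0.026,0],[0.026,-0.026,0]],"angular":[[0,0,0],[0,0,0],[0,0,0],[0,0,0],[0,0,0]],"claw":[1,1,1,1,1]}'
python3 -m jog '{"offset":[[0.026,-0.026,0],[0.026,-0.026,0],[0.02,-0.02,0],[0.01,-0.01,0],[0,0,0]],"angular":[[0,0,0],[0,0,0],[0,0,0],[0,0,0],[0,0,0]],"claw":[1,1,1,1,1]}'
python3 - <<'E'
from h import *
s=arm.state();R=np.array(s["tool_rot"]);p=np.array(s["position"]);print(R.round(3).tolist(),np.round(s["joint_positions"],2))
c=camera("wrist");cv2.imwrite("pics/w1.png",c["img"][:,:,::-1])
for t in ("knob","cell_puck","cell_ring","tray","spout","station"):
  for d in nets.landmark_of("wrist",t)[:2]:
    q=(c["T_tool_cam"]@np.r_[d["at"],1])[:3]; print(t,round(d["conf"],2),"tool",q.round(3),"world",(p+R@q).round(3))
E
```

```text
time: 2.75
position: [0.3779, -0.1806, 0.4357]
tool_rot: [[0.667, 0.745, 0.001], [0.745, -0.667, -0.0], [0.0, 0.001, -1.0]]
force: [0.9, -0.5, -0.6]
opening: 0.0939
finger_force: 0.0
time: 3.17
position: [0.4463, -0.0128, 0.4344]
tool_rot: [[0.667, 0.745, -0.002], [0.745, -0.667, 0.0], [-0.001, -0.002, -1.0]]
force: [-0.3, -0.3, -1.0]
opening: 0.094
finger_force: 0.0
time: 3.58
position: [0.4341, 0.171, 0.4357]
tool_rot: [[0.667, 0.745, 0.0], [0.745, -0.667, 0.0], [0.0, 0.0, -1.0]]
force: [0.8, -0.4, 0.4]
opening: 0.0937
finger_force: 0.0
time: 4.0
position: [0.4278, 0.2873, 0.4347]
tool_rot: [[0.665, 0.747, -0.001], [0.747, -0.665, -0.0], [-0.001, -0.001, -1.0]]
force: [-0.5, -1.2, 0.5]
opening: 0.0941
finger_force: 0.0
[[0.665, 0.747, -0.001], [0.747, -0.665, -0.0], [-0.001, -0.001, -1.0]] [0.52 0.17 1.17 0.   1.81 1.25]
knob 0.64 tool [ 0.015 -0.005  0.174] world [0.434 0.302 0.26 ]
knob 0.41 tool [0.079 0.126 0.432] world [0.574 0.263 0.003]
cell_puck 0.58 tool [0.187 0.084 0.43 ] world [0.614 0.371 0.004]
cell_ring 0.88 tool [0.179 0.153 0.429] world [0.66  0.319 0.006]
tray 0.71 tool [0.176 0.154 0.433] world [0.659 0.316 0.001]
spout 0.81 tool [ 0.149 -0.013  0.32 ] world [0.517 0.407 0.114]
station 0.56 tool [0.083 0.124 0.434] world [0.575 0.267 0.001]
station 0.52 tool [ 0.15  -0.011  0.32 ] world [0.519 0.406 0.115]
```

View pics/w1.png

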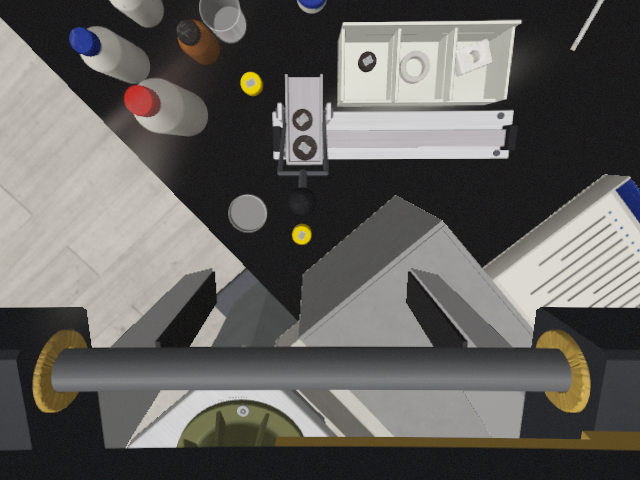

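The wrist view shows the knob ball at (301,201), the pucks in the trough at (303,119) and (304,148), the marker puck at (367,61) and the ring at (414,67). The grey box's top corner is near (440,222), so I'll check its height before going down.

```bash
python3 - <<'E'
from h import *
s=arm.state();R=np.array(s["tool_rot"]);p=np.array(s["position"])
T=np.eye(4);T[:3,:3]=R;T[:3,3]=p
c=camera("wrist");t=camera("top")
def ray(c,M,u):
    K=np.array([[c["fx"],0,c["cx"]],[0,c["fy"],c["cy"]],[0,0,1]])
    a=cv2.undistortPoints(np.array([[u]],float),K,np.array([c["k1"],0,0,0.]))[0,0]
    d=M[:3,:3]@np.r_[a,1];return M[:3,3],d/np.linalg.norm(d)
for uw,ut in [((440,222),(452,268)),((300,343),(450,403)),((395,196),(426,268)),((301,201),(375,332))]:
    o1,d1=ray(c,T@c["T_tool_cam"],uw);o2,d2=ray(t,t["cam_to_world"],ut)
    k=np.linalg.lstsq(np.c_[d1,-d2],o2-o1,rcond=None)[0];a,b=o1+k[0]*d1,o2+k[1]*d2
    m=(a+b)/2;print(uw,m.round(3),"gap",np.linalg.norm(a-b).round(3),"tool",(R.T@(m-p)).round(3))
E
```

```text
(440, 222) [0.52  0.194 0.24 ] gap 0.001 tool [-0.006  0.128  0.196]
(300, 343) [0.334 0.202 0.26 ] gap 0.01 tool [-0.125 -0.015  0.176]
(395, 196) [ 0.527  0.189 -0.002] gap 0.006 tool [-0.005  0.136  0.438]
(301, 201) [0.418 0.293 0.102] gap 0.004 tool [-0.    -0.014  0.334]
```

```bash
python3 -m jog '{"offset":[[0.016,-0.008,0.02],[0,0,0.035],[0,0,0.035],[0,0,0.03],[0,0,0]],"angular":[[0,0,0],[0,0,0],[0,0,0],[0,0,0],[0,0,0]],"claw":[1,1,1,1,1]}'
python3 - <<'E'
from h import *
s=arm.state();R=np.array(s["tool_rot"]);p=np.array(s["position"])
c=camera("wrist");cv2.imwrite("pics/w2.png",c["img"][:,:,::-1]);t=camera("side");cv2.imwrite("pics/s2.png",cv2.resize(t["img"][100:300,150:400,::-1],None,fx=3,fy=3))
for n in ("wrist","side"):
  for d in nets.landmark_of(n,"knob")[:2]:
    q=(c["T_tool_cam"]@np.r_[d["at"],1])[:3] if n=="wrist" else R.T@(w(t,d["at"])-p)
    print(n,round(d["conf"],2),"tool",q.round(3))
E
```

```text
time: 4.87
position: [0.4317, 0.3012, 0.31]
tool_rot: [[0.667, 0.745, -0.007], [0.745, -0.667, -0.004], [-0.008, -0.002, -1.0]]
force: [0.4, 0.2, -0.6]
opening: 0.0942
finger_force: 0.0
wrist 0.68 tool [ 0.002 -0.001  0.051]
side 0.85 tool [ 0.007 -0.003  0.05 ]
```

View pics/w2.png

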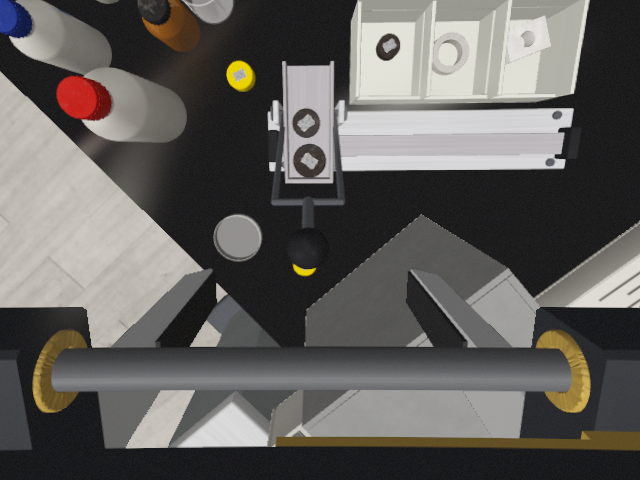

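The knob (308,248) sits between the open fingers. I'll go down another 63 mm and pinch it gently.

```bash
python3 -m jog '{"offset":[[0.003,-0.001,0.03],[0,0,0.02],[0,0,0.012],[0,0,0],[0,0,0]],"angular":[[0,0,0],[0,0,0],[0,0,0],[0,0,0],[0,0,0]],"claw":[1,1,1,0.2,0.2]}' 12
python3 -m jog '{"offset":[[0,0,0],[0,0,0],[0,0,0],[0,0,0],[0,0,0]],"angular":[[0,0,0],[0,0,0],[0,0,0],[0,0,0],[0,0,0]],"claw":[0.2,0.2,0.2,0.2,0.2]}' 12
python3 -m jog '{"offset":[[0,0,0],[0,0,0],[0,0,0],[0,0,0],[0,0,0]],"angular":[[0,0,0],[0,0,0],[0,0,0],[0,0,0],[0,0,0]],"claw":[0.2,0.2,0.2,0.2,0.2]}' 12
```

```text
time: 5.48
position: [0.4348, 0.3054, 0.2552]
tool_rot: [[0.667, 0.745, 0.002], [0.745, -0.667, 0.001], [0.002, 0.001, -1.0]]
force: [0.3, -0.1, -0.1]
opening: 0.0838
finger_force: 0.0
time: 5.9
position: [0.4344, 0.3052, 0.2538]
tool_rot: [[0.667, 0.745, 0.0], [0.745, -0.667, 0.0], [0.001, 0.0, -1.0]]
force: [0.3, -0.4, 0.5]
opening: 0.0505
finger_force: 0.0
time: 6.32
position: [0.4343, 0.3051, 0.2534]
tool_rot: [[0.667, 0.745, -0.0], [0.745, -0.667, -0.0], [-0.0, 0.0, -1.0]]
force: [-0.4, -0.6, -0.2]
opening: 0.0253
finger_force: 12.0
```

Pinched (25.3 mm), but close to the tips. I'll reseat 8 mm deeper.

```bash
python3 -m jog '{"offset":[[0,0,0],[0,0,0],[0,0,0.008],[0,0,0],[0,0,0]],"angular":[[0,0,0],[0,0,0],[0,0,0],[0,0,0],[0,0,0]],"claw":[0.4,0.4,0.4,0.4,0.2]}' 12
python3 -m jog '{"offset":[[0,0,0],[0,0,0],[0,0,0],[0,0,0],[0,0,0]],"angular":[[0,0,0],[0,0,0],[0,0,0],[0,0,0],[0,0,0]],"claw":[0.2,0.2,0.2,0.2,0.2]}' 15
python3 -m jog '{"offset":[[0,0.01,0],[0,0.02,0],[0,0.02,0],[0,0.01,0],[0,0,0]],"angular":[[0,0,0],[0,0,0],[0,0,0],[0,0,0],[0,0,0]],"claw":[0.2,0.2,0.2,0.2,0.2]}' 15
```

```text
time: 6.73
position: [0.4341, 0.305, 0.2448]
tool_rot: [[0.667, 0.745, -0.001], [0.745, -0.667, -0.001], [-0.001, -0.0, -1.0]]
force: [0.3, 0.3, 0.3]
opening: 0.034
finger_force: 0.0
time: 7.15
position: [0.4343, 0.3051, 0.2454]
tool_rot: [[0.667, 0.745, -0.0], [0.745, -0.667, 0.0], [0.0, -0.0, -1.0]]
force: [0.2, 0.5, -0.7]
opening: 0.025
finger_force: 15.0
time: 7.57
position: [0.4807, 0.2638, 0.2454]
tool_rot: [[0.669, 0.744, 0.001], [0.744, -0.669, 0.0], [0.001, 0.001, -1.0]]
force: [3.9, 2.5, -1.1]
opening: 0.0248
finger_force: 15.0
```

```bash
python3 -m jog '{"offset":[[0,0.01,0],[0,0.01,0],[0,0.004,0],[0,0,0],[0,0,0]],"angular":[[0,0,0],[0,0,0],[0,0,0],[0,0,0],[0,0,0]],"claw":[0.2,0.2,0.2,0.2,0.2]}' 15
python3 - <<'E'
from h import *
s=arm.state();R=np.array(s["tool_rot"]);p=np.array(s["position"]);print(s["force"])
c=camera("wrist");cv2.imwrite("pics/w3.png",c["img"][:,:,::-1]);t=camera("top")
for n in ("wrist","top"):
  for k in("spout","tray","cell_puck","cell_ring","puck_small"):
   for d in nets.landmark_of(n,k)[:1]:
    q=(c["T_tool_cam"]@np.r_[d["at"],1])[:3] if n=="wrist" else R.T@(w(t,d["at"])-p)
    print(n,k,round(d["conf"],2),"tool",q.round(3))
E
```

```text
time: 7.98
position: [0.4976, 0.2487, 0.2454]
tool_rot: [[0.668, 0.745, 0.001], [0.745, -0.668, 0.0], [0.001, 0.001, -1.0]]
force: [4.9, 3.6, -4.2]
opening: 0.0249
finger_force: 15.0
[ 4.89885977  3.61915838 -4.19925036]
wrist spout 0.78 tool [ 0.133 -0.003  0.129]
wrist tray 0.79 tool [0.161 0.074 0.246]
wrist cell_puck 0.57 tool [0.166 0.004 0.239]
wrist cell_ring 0.68 tool [0.159 0.074 0.241]
wrist puck_small 0.94 tool [0.082 0.001 0.132]
top spout 0.94 tool [ 0.13  -0.001  0.134]
top tray 0.72 tool [0.157 0.07  0.246]
top cell_ring 0.6 tool [0.161 0.064 0.242]
top puck_small 0.6 tool [ 0.083 -0.007  0.132]
```

View pics/w3.png

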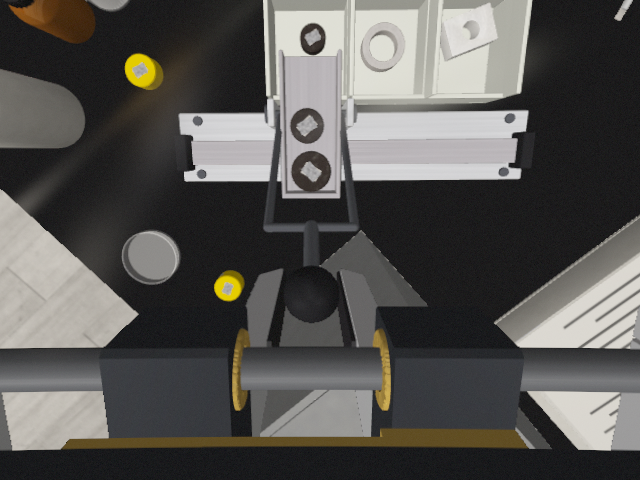

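The spout faces the marked cell, within about 2 mm, with the puck straight ahead at (313,38) between the trough walls. Now I'll swing the knob along its arc.

```bash
python3 -m jog '{"offset":[[0.009,0,-0.005],[0.0094,0,-0.0047],[0.0096,0,-0.0039],[0.0097,0,-0.0036],[0.01,0,-0.0028]],"angular":[[0,0,0],[0,0,0],[0,0,0],[0,0,0],[0,0,0]],"claw":[0.2,0.2,0.2,0.2,0.2]}' 15
python3 -m jog '{"offset":[[0.01,0,-0.0025],[0.0103,0,-0.0016],[0.0103,0,-0.0011],[0.0104,0,-0.0004],[0.0103,0,0.0001]],"angular":[[0,0,0],[0,0,0],[0,0,0],[0,0,0],[0,0,0]],"claw":[0.2,0.2,0.2,0.2,0.2]}' 15
```

```text
time: 9.0
position: [0.529, 0.2845, 0.2658]
tool_rot: [[0.667, 0.745, -0.0], [0.745, -0.667, -0.001], [-0.001, 0.0, -1.0]]
force: [-1.1, 0.7, -0.7]
opening: 0.0249
finger_force: 15.0
time: 9.42
position: [0.5633, 0.3229, 0.2713]
tool_rot: [[0.667, 0.745, -0.0], [0.745, -0.667, -0.0], [-0.0, 0.0, -1.0]]
force: [-1.4, 0.6, 0.2]
opening: 0.0249
finger_force: 15.0
```

```bash
python3 -m jog '{"offset":[[0.0103,0,0.0009],[0.0103,0,0.0014],[0.0102,0,0.002],[0.0101,0,0.0027],[0.0098,0,0.0032]],"angular":[[0,0,0],[0,0,0],[0,0,0],[0,0,0],[0,0,0]],"claw":[0.2,0.2,0.2,0.2,0.2]}' 15
python3 -m jog '{"offset":[[0.008,0,0.003],[0.003,0,0.001],[0,0,0],[0,0,0],[0,0,0]],"angular":[[0,0,0],[0,0,0],[0,0,0],[0,0,0],[0,0,0]],"claw":[0.2,0.2,0.2,0.2,0.2]}' 15
```

```text
time: 9.83
position: [0.5973, 0.3608, 0.2615]
tool_rot: [[0.667, 0.745, 0.001], [0.745, -0.667, 0.0], [0.001, 0.0, -1.0]]
force: [-0.7, 0.5, 2.9]
opening: 0.0248
finger_force: 15.0
time: 10.25
position: [0.6042, 0.3686, 0.2572]
tool_rot: [[0.667, 0.745, 0.001], [0.745, -0.667, 0.0], [0.001, 0.0, -1.0]]
force: [-0.1, 1.8, 3.5]
opening: 0.0249
finger_force: 15.0
```

```bash
python3 -m jog '{"offset":[[0.002,0,0.001],[0,0,0],[0,0,0],[0,0,0],[0,0,0]],"angular":[[0,0,0],[0,0,0],[0,0,0],[0,0,0],[0,0,0]],"claw":[0.2,0.2,0.2,0.2,0.2]}' 15
python3 -m jog '{"offset":[[0,0,0],[0,0,0],[0,0,0],[0,0,0],[0,0,0]],"angular":[[0,0,0],[0,0,0],[0,0,0],[0,0,0],[0,0,0]],"claw":[0.2,0.2,0.2,0.2,0.2]}' 15
python3 -m jog '{"offset":[[0,0,0],[0,0,0],[0,0,0],[0,0,0],[0,0,0]],"angular":[[0,0,0],[0,0,0],[0,0,0],[0,0,0],[0,0,0]],"claw":[0.2,0.2,0.2,0.2,0.2]}' 15
python3 - <<'E'
from h import *
s=arm.state();print(s["position"])
c=camera("wrist");t=camera("side")
a=cv2.resize(t["img"][200:420,220:420,::-1],(436,480));cv2.imwrite("pics/m4.png",cv2.resize(np.hstack([c["img"][:,:,::-1],a]),(790,352)))
E
```

```text
time: 10.67
position: [0.6052, 0.3696, 0.2566]
tool_rot: [[0.667, 0.745, -0.0], [0.745, -0.667, -0.001], [-0.001, 0.0, -1.0]]
force: [-5.2, -5.0, 7.5]
opening: 0.025
finger_force: 15.0
time: 11.08
position: [0.6052, 0.3696, 0.2567]
tool_rot: [[0.668, 0.745, -0.0], [0.745, -0.668, -0.001], [-0.001, 0.0, -1.0]]
force: [-3.8, -3.8, 8.1]
opening: 0.025
finger_force: 15.0
time: 11.5
position: [0.6052, 0.3696, 0.2566]
tool_rot: [[0.667, 0.745, -0.0], [0.745, -0.667, -0.001], [-0.001, 0.0, -1.0]]
force: [-5.0, -4.4, 7.7]
opening: 0.0252
finger_force: 15.0
[0.60518856 0.36960226 0.25664235]
```

View pics/m4.png

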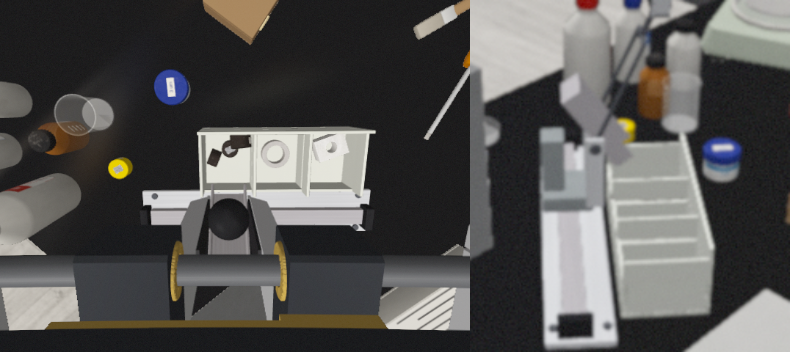

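At the stop, three pucks show in the marked cell (215,157), (230,149) and (240,142), and the ring and block are undisturbed. I'll retrace the arc to lower the trough to level.

```bash
python3 -m jog '{"offset":[[-0.01,0,-0.004],[-0.0105,0,-0.0037],[-0.0101,0,-0.0027],[-0.0102,0,-0.002],[-0.0103,0,-0.0014]],"angular":[[0,0,0],[0,0,0],[0,0,0],[0,0,0],[0,0,0]],"claw":[0.2,0.2,0.2,0.2,0.2]}' 15
python3 -m jog '{"offset":[[-0.0103,0,-0.0009],[-0.0103,0,-0.0001],[-0.0104,0,0.0004],[-0.0103,0,0.0011],[-0.0103,0,0.0016]],"angular":[[0,0,0],[0,0,0],[0,0,0],[0,0,0],[0,0,0]],"claw":[0.2,0.2,0.2,0.2,0.2]}' 15
python3 -m jog '{"offset":[[-0.01,0,0.0025],[-0.01,0,0.0028],[-0.0097,0,0.0036],[-0.0096,0,0.0039],[-0.0094,0,0.0047]],"angular":[[0,0,0],[0,0,0],[0,0,0],[0,0,0],[0,0,0]],"claw":[0.2,0.2,0.2,0.2,0.2]}' 15
python3 -m jog '{"offset":[[-0.009,0,0.004],[0,0,0],[0,0,0],[0,0,0],[0,0,0]],"angular":[[0,0,0],[0,0,0],[0,0,0],[0,0,0],[0,0,0]],"claw":[0.2,0.2,0.2,0.2,0.2]}' 15
```

```text
time: 12.02
position: [0.5711, 0.3314, 0.2693]
tool_rot: [[0.668, 0.745, -0.0], [0.745, -0.668, -0.001], [-0.001, 0.0, -1.0]]
force: [1.1, -1.3, -1.8]
opening: 0.0248
finger_force: 15.0
time: 12.43
position: [0.5367, 0.2929, 0.2671]
tool_rot: [[0.668, 0.745, -0.0], [0.745, -0.668, -0.001], [-0.001, 0.0, -1.0]]
force: [1.7, -0.5, -2.9]
opening: 0.025
finger_force: 15.0
time: 12.85
position: [0.5042, 0.2566, 0.2498]
tool_rot: [[0.668, 0.745, 0.0], [0.745, -0.668, -0.001], [-0.0, 0.001, -1.0]]
force: [0.9, -0.3, -0.6]
opening: 0.025
finger_force: 15.0
time: 13.27
position: [0.4987, 0.251, 0.2459]
tool_rot: [[0.667, 0.745, 0.0], [0.745, -0.667, -0.0], [-0.0, 0.0, -1.0]]
force: [2.1, 0.2, -3.2]
opening: 0.0248
finger_force: 15.0
```

Nearly level. I'll open partway, since the box is close by, and rise straight up.

```bash
python3 -m jog '{"offset":[[0,0,0],[0,0,0],[0,0,0],[0,0,0],[0,0,0]],"angular":[[0,0,0],[0,0,0],[0,0,0],[0,0,0],[0,0,0]],"claw":[0.5,0.5,0.5,0.5,0.5]}'
python3 -m jog '{"offset":[[0,0,-0.015],[0,0,-0.025],[0,0,-0.035],[0,0,-0.035],[0,0,-0.03]],"angular":[[0,0,0],[0,0,0],[0,0,0],[0,0,0],[0,0,0]],"claw":[0.5,0.5,0.5,0.5,0.5]}'
python3 -m jog '{"offset":[[-0.03,0,0],[-0.03,0,0],[-0.03,0,0],[0,0,0],[0,0,0]],"angular":[[0,0,0],[0,0,0],[0,0,0],[0,0,0],[0,0,0]],"claw":[0.5,0.5,0.5,0.5,0.5]}'
python3 - <<'E'
from h import *
s=arm.state();R=np.array(s["tool_rot"]);p=np.array(s["position"])
c=camera("wrist");t=camera("side")
a=cv2.resize(t["img"][180:400,220:420,::-1],(436,480));cv2.imwrite("pics/m5.png",cv2.resize(np.hstack([c["img"][:,:,::-1],a]),(790,352)))
for k in("knob","beaker","jar","cell_puck","puck_small","puck_large"):
  for d in nets.landmark_of("wrist",k)[:2]: print(k,round(d["conf"],2),(p+R@(c["T_tool_cam"]@np.r_[d["at"],1])[:3]).round(3))
E
```

```text
time: 13.68
position: [0.4984, 0.2509, 0.2461]
tool_rot: [[0.667, 0.745, 0.0], [0.745, -0.667, 0.0], [0.0, 0.0, -1.0]]
force: [-0.5, 0.3, 0.1]
opening: 0.0467
finger_force: 0.0
time: 14.1
position: [0.4981, 0.2507, 0.3885]
tool_rot: [[0.667, 0.745, 0.001], [0.745, -0.667, 0.001], [0.001, 0.001, -1.0]]
force: [-0.6, 0.0, 0.7]
opening: 0.0469
finger_force: 0.0
time: 14.52
position: [0.4379, 0.1832, 0.3869]
tool_rot: [[0.668, 0.744, 0.002], [0.744, -0.668, 0.001], [0.002, 0.001, -1.0]]
force: [0.1, 0.1, -0.1]
opening: 0.0471
finger_force: 0.0
knob 0.97 [0.498 0.249 0.259]
puck_small 0.56 [0.59  0.373 0.015]
puck_large 0.6 [0.47  0.464 0.001]
puck_large 0.59 [0.374 0.247 0.   ]
```

View pics/m5.png

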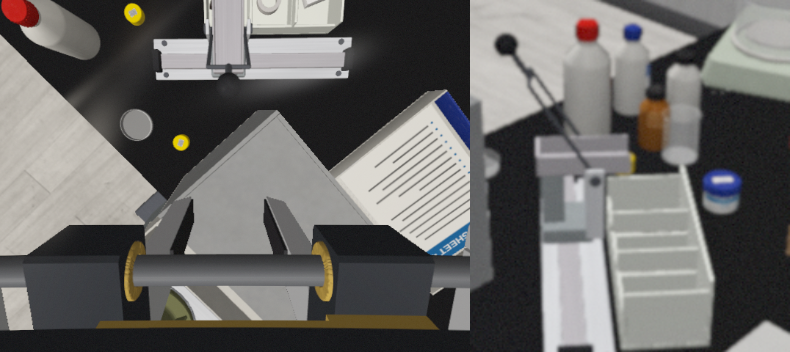

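The trough is level, empty and released, with the bystanders standing. One last look at the cell from the top.

```bash
python3 - <<'E'
from h import *
c=camera("top");cv2.imwrite("pics/t6.png",cv2.resize(c["img"][120:350,200:430,::-1],None,fx=2.5,fy=2.5,interpolation=2))
E
```

```text
(no output)
```

View pics/t6.png

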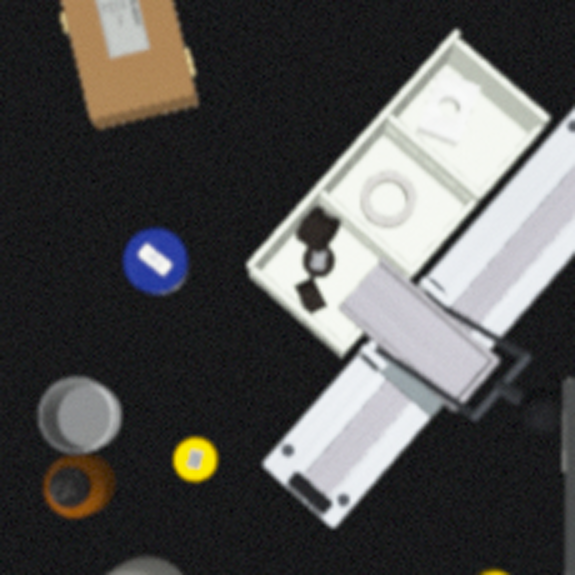

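All three pucks lie in the wanted cell, at (318,228), (318,260) and (311,295) in the crop. The ring, block, beaker and jar are in place, and the trough is empty and level.

```bash
python3 -c "
from plant import arm
print(arm.sign_off())"
```

```text
the job is handed in; nothing more can be done
None
```

The job is handed in: both pucks slid into the cell that already held a specimen puck, the trough is back level, and the ring, block, beaker and jar are where they were; robot time was about 15 s of the 51 s allowed.

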